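# Snap the retaining clip onto the roller axle

## Task

Take the smaller of the two steel spring clips from the stand and push it down onto the groove in the roller axle where the axle stands out of its bracket, until it snaps fully home round the bottom of the groove, then let go. Leave the larger clip in its place in the stand and do not disturb the other loose things on the bench.

Things in the scene. Friction and masses are not known exactly. Their poses are not given: they have to be found in the camera images.
- bracket: Grey roller bracket fixed to the bench: base 110 x 90 x 10 mm, two cheeks, black 48 mm roller between. Origin: centre of the underside. A level 30 mm steel axle lies along its x axis, 100 mm up, sticking out of both cheeks (use the longer, +x end). The axle was slid in by hand to an unknown place, but does not move now. Cheek tops end 19 mm, the roller 24 mm above the axle's centre line.
- axle_root (a point): Point on the axle's centre line in the outer face of the +x cheek; +x runs along the axle to its free end. From here: 30 mm diameter, a groove 12 mm wide and 22 mm in diameter, then 19 mm of 30 mm diameter to the end (groove centre 25 mm in from the end). The groove's centre is anywhere from 24 to 46 mm out; no reading tells where, so feel or look for it.
- clip_bore (a point): Smaller steel clip, upright in the stand: 9 mm thick (x), about 44 mm wide (y), 89 mm high (z), mouth down. This point: centre of its 22 mm bore, 19 mm above the leg tips. Home: it lies on the axle's centre line, in the groove. Set on the 30 mm part of the axle it stops about 23 mm above the line (16 if pushed hard) and goes no lower; in the groove it first stops about 17 mm above, then snaps on.
- clip_jaw_l (a joint): Opening angle of the clip's sprung +y jaw (rad): 0 shut, about 0.15 as it passes over the groove, 0.2 at its stop. The mouth flares from 15 mm at its narrowest to about 28 mm at the leg tips. Snapping on takes a downward push of about 10 to 20 N; the clip must first be within about 1.5 mm of the groove's centre, square to the axle.
- clip_jaw_r (a joint): The same for the -y jaw.
- clip_tab (a point): Centre of the smaller clip's upright grip tab, 50 mm above clip_bore: 24 mm wide (y), 9 mm thick (x), 40 mm high, with flat faces. It rises from shoulders (40 mm wide, 9 mm thick) that lie 20 mm below this point. The clip is the same either way round (half turn about z).
- spare_bore (a point): Larger one-piece clip of the same form, 9 mm thick, about 57 mm wide, 104 mm high, 29 mm bore; this point is the bore's centre, 25 mm above its leg tips. It stays where it is.
- stand: Clip stand fixed to the bench: black base 60 x 200 x 12 mm; on it a slot 12.5 mm wide along its y axis between aluminium walls 28 mm high, in two pockets centred 45 mm either side of the origin (centre of the underside) along y. A clip stands loose in each, in either order; they lift straight up.
- raw_body_1: Unfinished steel housing bar 18 x 90 x 17 mm lying on the bench, origin under its centre. Bystander.
- brass_hammer: Brass hammer with wooden handle, 52 x 171 x 22 mm, lying on the bench, origin under its centre. Bystander.
- plunger_tool: Turned steel plunger with cross pin, 54 x 76 x 16 mm, lying on the bench, origin under its centre. Bystander.

How it is judged:
At the end, for the whole second after the job is handed in: Smaller clip's bore centre within 3 mm of the axle's centre line (sideways and in height), 20 to 50 mm out from the cheek (only the groove allows it), square to the axle within 0.2 rad; larger clip within 15 mm and each other loose thing within 30 mm of its start (z of clip_bore in the frame of axle_root between -0.003 and 0.003 m and y of clip_bore in the frame of axle_root between -0.003 and 0.003 m and x of clip_bore in the frame of axle_root between 0.02 and 0.05 m and angle between the x axis of clip_bore and the x axis of axle_root, either way round below 0.2 rad and distance of spare_bore from where it was at the start of the episode below 0.015 m and distance of each of raw_body_1, brass_hammer, plunger_tool from where it was at the start of the episode below 0.03 m); the robot touches nothing.
It fails at once if the larger clip is moved out of its place by more than 15 mm (distance of spare_bore from where it was at the start of the episode above 0.015 m).
It fails at once if the housing bar, the hammer or the plunger is moved by more than 30 mm (distance of any of raw_body_1, brass_hammer, plunger_tool from where it was at the start of the episode above 0.03 m).
It also fails if it takes over 48 s, if anything falls off the work surface, if the arm or the gripper's body presses on something with over 40 N, if the wrist force passes 120 N, or if a joint passes its speed limit or range.

## Robot

A 6-joint arm with a two-finger parallel gripper is mounted at the origin on a cart in front of the work surface, level with it; the furniture and walls round the work are solid. World frame = base frame: x ahead of the robot, y to its left, z up, the work surface at z = 0. Lengths are in m, angles in rad, forces in N, time in s.
With the tool pointing down it reaches from about 0.3 to 0.95 m from the base axis. Payload 3.1 kg.
Tool frame: the origin (TCP) lies midway between the tips of the shut fingers; the grasp point (between the pads) lies 19 mm behind it; z points along the fingers, y is the line along which they close (so a half turn about z gives the same grasp; the last joint's range is limited). The gripper opens to 85 mm and grips with 20 to 120 N. Pads are 22 mm wide; open, the fingers measure 114 mm over their backs; the gripper's body (76 mm by 85 mm) begins 54 mm behind the grasp point. The pads swing forward as they close: fully open they stand 13 mm farther back than shut.
Start: joints at [1.036, 0.308, 1.634, -0, 1.2, -0.07], TCP at [0.28, 0.559, 0.231] pointing down, gripper open.
Joint ranges: [-3.06, 3.06], [-0.79, 1.96], [0.05, 2.63], [-1.19, 4.34], [0.05, 2.64], [-2.94, 2.94]. Speed limits (rad/s): [2.79, 2.79, 3.14, 3.14, 3.14, 3.14].

## Interface

Orientations are given as a unit quaternion [x, y, z, w].
In Python, from workcell import manip gives the robot as it stands.
- The arm moves only by the tool move_arm, never from a script. Its argument "deltas" is a list of rows, each a list of 6 numbers: the shift along the tool's x, y, z in m, then the turn, a rotation vector about the tool's x, y, z in rad. In form: [[x, y, z, wx, wy, wz], ...]. A call has 1 to 12 rows; each row is the pose to reach, as a shift and turn from the pose commanded when the call began, along the tool's axes at that moment; what a row does not reach only later rows make up. A row lasts 1/12 s, in which the tool goes at most 41.7 mm and 7.16 degrees, less where a joint would pass 70% of its speed; a pose out of reach is approached as far as the arm can. A call with a gripper value outside its range is refused whole. "hand" is the closure in counts, from 0 (fully open) to 255 (shut), set as the call begins (left out, the last holds). The fingers move at their own pace and stop on an object; "grip_force" is the grip in N (left out, the last holds). Time passes only in rows, so rows that repeat a pose let the fingers close. It gives the time, the measured TCP pose, the force, the opening and the grip force at its end, in the units of the state.
- manip.state(): the state, without advancing time (a new reading comes with each control period).
- manip.snapshot(name): name is "side" or "top" or "wrist"; returns a dict with "frame" (384x512x3 uint8, red, green, blue), "range_z" (384x512 float32, m along the optical axis (not along the pixel's ray), 0 where there is no reading), "fx", "fy", "cx", "cy" (pixels), "rvec" (rotation vector, rad) and "tvec" (3), from world to camera coordinates, as OpenCV has them; the wrist camera has in their place "hand_eye" (4x4, takes a point from camera to tool coordinates, whose origin is the TCP and whose axes are the flange's). Camera axes: x right, y down, z forward; pixel columns grow to the right and rows downward; lengths in m; the calibration is good to about 2 mm. A picture is of the moment at which its call begins: read the wrist's pose just before it.
- manip.job_done(): hands the job in; it is judged then, once.
The state is a dict: "clock": time; "joint_pos": joint angles; "joint_velocities": joint speeds; "tau": joint torques, N m; "tcp_pos": TCP position; "tcp_rot": TCP orientation; "wrist_force": force on the tool from outside, world axes, zero at the start; "ft_torque": the same for the moment, N m; "gripper_width": finger opening in m; "grip_force": force on a finger pad.
Only numpy, scipy, OpenCV 4.12 (cv2) and the standard library are available. Lean on these libraries where they do the work, as an engineer would, in place of code of your own. Each camera call takes 0.05 s, during which the arm holds its last target. There are 200 camera calls.

## Working session

There is one attempt and no reset: what is moved stays moved. The work goes in short steps, Python scripts to look and compute and a tool call to move; the robot and the scene stay as the last step left them, time stands still between calls to the robot, and variables do not carry over. Pictures are saved under pics/ and viewed, at most 10 in all, crops included, and the job is handed in when it is done.

Besides the shell and the picture viewer there is one more tool, called as name(argument=value, ...) on one line, values as JSON. move_arm: Moves the arm, as the interface text tells. Its arguments: {"type":"object","properties":{"deltas":{"type":"array"},"hand":{"type":"number"},"grip_force":{"type":"number"}},"required":["deltas"]}

```bash
mkdir -p pics
cat > h.py <<'E'
import numpy as np, cv2
from scipy.spatial.transform import Rotation as R
from workcell import manip
def cloud(s, st=None):
    z=s["range_z"].astype(float); v,u=np.mgrid[:z.shape[0],:z.shape[1]]
    p=np.stack([(u-s["cx"])/s["fx"]*z,(v-s["cy"])/s["fy"]*z,z],-1)
    if "rvec" in s:
        M=R.from_rotvec(np.ravel(s["rvec"])).as_matrix(); w=(p-np.ravel(s["tvec"]))@M
    else:
        H=np.array(s["hand_eye"]); w=(p@H[:3,:3].T+H[:3,3])@R.from_quat(st["tcp_rot"]).as_matrix().T+st["tcp_pos"]
    w[z==0]=np.nan
    return w
def save(s,n): cv2.imwrite("pics/"+n,cv2.cvtColor(s["frame"],cv2.COLOR_RGB2BGR))
E
python3 - <<'E'
from h import *
import pickle
st=manip.state(); print(st)
d={}
for n in("top","side"):
    s=manip.snapshot(n); d[n]=s; w=cloud(s); cam=-R.from_rotvec(np.ravel(s["rvec"])).as_matrix().T@np.ravel(s["tvec"]); print(n,cam,np.nanmin(w,(0,1)),np.nanmax(w,(0,1)))
pickle.dump(d,open("d.pkl","wb"))
cv2.imwrite("pics/a.png",cv2.cvtColor(np.vstack([cv2.resize(d[n]["frame"],None,fx=.78,fy=.78) for n in d]),cv2.COLOR_RGB2BGR)[:600])
save(d["top"],"top.png")
save(d["side"],"side.png")
E
```

```text
{'clock': 0.0, 'joint_pos': array([ 1.03627949e+00,  3.08998452e-01,  1.63523460e+00, -1.59464841e-05,
        1.19968605e+00, -6.97120451e-02]), 'joint_velocities': array([-0.00173547,  0.0002753 , -0.00089062,  0.00075833, -0.00039946,
       -0.00059161]), 'tau': array([-3.85352705e-04, -4.15247154e+01, -2.76666695e+01, -8.96819370e-05,
        1.00585746e-02,  5.95517768e-07]), 'tcp_pos': array([0.27976038, 0.5579488 , 0.23002827]), 'tcp_rot': array([ 2.30313019e-01,  9.73115903e-01, -1.11274818e-03, -3.39013591e-04]), 'wrist_force': array([-0.59627889,  0.48957895, -0.17226425]), 'ft_torque': array([-0.05264456, -0.03832367,  0.01147033]), 'grip_force': 0.0, 'gripper_width': 0.08547963948671128}
top [0.36988555 0.06693109 1.46018884] [-0.24799773 -1.06777937 -0.81315951] [1.27050253 1.2875494  0.71127234]
side [ 0.45521024 -0.69862866  0.75040144] [-0.91783061 -0.44295913 -0.79885226] [2.52736127 2.15401864 0.49979199]
```

View pics/top.png

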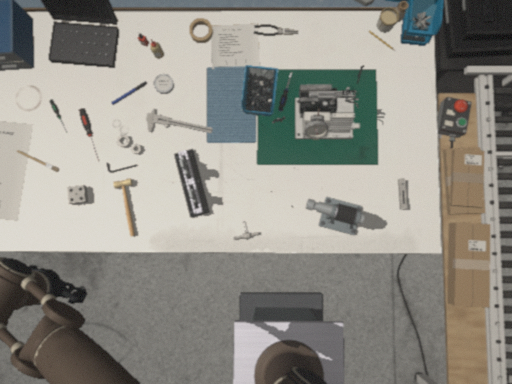

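View pics/side.png

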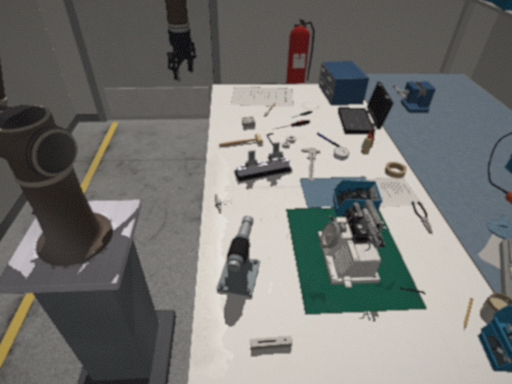

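The top view shows the stand at about (192,183), and the bracket at (340,213) with the long axle end pointing left to (310,203). The plunger is at (247,235), the hammer at (126,205) and the bar at (403,193). I'll measure the stand and bracket from depth.

Run:
```python
from h import *
import pickle
d=pickle.load(open("d.pkl","rb"))
w=cloud(d["top"])
def reg(r0,r1,c0,c1):
    m=np.zeros(w.shape[:2],bool); m[r0:r1,c0:c1]=1; return w[m&np.isfinite(w[...,2])]
def ax(p):
    r=cv2.minAreaRect(p[:,:2].astype(np.float32)*1000); return np.round(r[0]),np.round(r[1]),r[2]
p=reg(140,225,165,220); 
for lo,hi in((.006,.2),(.032,.2),(.055,.2)):
    q=p[(p[:,2]>lo)&(p[:,2]<hi)]; print("stand",lo,len(q),ax(q),q[:,2].max())
q=p[p[:,2]>.055]; 
for x in q[np.argsort(q[:,1])]: print(np.round(x*1000),end=" ")
p=reg(185,245,295,375)
print()
for lo,hi in((.006,.03),(.085,.2),(.105,.2)):
    q=p[(p[:,2]>lo)&(p[:,2]<hi)]; print("br",lo,len(q),ax(q),q[:,2].max())
s=manip.snapshot("top")["frame"]
f=np.hstack([cv2.resize(s[140:225,160:220],None,fx=6.5,fy=6.5,interpolation=2),cv2.resize(s[185:245,300:370],None,fx=5,fy=9.2,interpolation=2)[:552]])if 0 else None
```

```text
stand 0.006 1353 (array([559., 288.]), array([254., 159.]), 0.6645956039428711) 0.12261122005259908
stand 0.032 451 (array([556., 293.]), array([190.,  26.]), 15.601564407348633) 0.12261122005259908
stand 0.055 148 (array([561., 294.]), array([136.,  10.]), 15.899360656738281) 0.12261122005259908
[499. 272.  58.] [496. 272.  57.] [505. 274.  86.] [504. 274.  64.] [508. 275.  83.] [504. 275. 100.] [507. 275.  99.] [496. 275.  59.] [502. 275.  58.] [503. 276.  76.] [499. 276.  56.] [510. 276.  95.] [512. 276.  75.] [516. 276.  94.] [515. 276.  73.] [513. 276.  91.] [503. 277.  83.] [519. 277.  66.] [496. 278.  62.] [504. 278. 100.] [502. 278.  62.] [499. 278.  61.] [520. 278.  82.] [510. 278.  98.] [507. 278.  98.] [512. 278.  98.] [515. 278.  97.] [518. 278.  96.] [523. 279.  78.] [521. 279.  96.] [522. 279.  58.] [502. 280.  87.] [525. 280.  87.] [512. 280. 103.] [496. 280.  64.] [499. 280.  62.] [515. 280. 101.] [507. 280. 100.] [504. 281.  99.] [502. 281.  61.] [528. 281.  63.] [518. 281.  99.] [510. 281.  98.] [521. 281.  99.] [524. 282.  95.] [517. 283. 106.] [514. 283. 105.] [52
[... 1305 characters left out ...]
 [618. 306.  79.] [587. 306.  91.] [587. 306.  73.] [613. 306.  76.] [622. 307.  59.] [604. 307. 123.] [619. 307.  58.] [616. 307.  74.] [600. 307. 118.] [597. 308. 116.] [594. 308. 115.] [592. 308. 114.] [603. 308. 112.] [609. 309. 112.] [615. 309.  77.] [627. 309.  60.] [619. 310.  75.] [622. 310.  72.] [604. 311. 111.] [618. 312.  79.] [607. 312. 110.] [610. 312. 107.] [622. 313.  74.] [622. 316.  71.] 
br 0.006 502 (array([ 462., -134.]), array([163., 222.]), 5.438710689544678) 0.029992466099131313
br 0.085 768 (array([ 466., -121.]), array([162.,  47.]), 76.28268432617188) 0.12997075909227526
br 0.105 685 (array([ 466., -121.]), array([161.,  46.]), 75.9402084350586) 0.12997075909227526
```

```bash
cat >> h.py <<'E'
def delta(pos,yaw,st=None):
    """tool-frame delta row to reach pos with tool straight down, tool y at world heading yaw (mod pi)"""
    st=st or manip.state(); M=R.from_quat(st["tcp_rot"]).as_matrix()
    best=None
    for k in(0,np.pi):
        y=np.array([np.cos(yaw+k),np.sin(yaw+k),0]); z=np.array([0,0,-1.]); T=np.c_[np.cross(y,z),y,z]
        rv=R.from_matrix(M.T@T).as_rotvec()
        if best is None or np.linalg.norm(rv)<np.linalg.norm(best): best=rv
    return np.round(np.r_[M.T@(np.array(pos)-st["tcp_pos"]),best],4)
E
python3 - <<'E'
from h import *
import pickle
d=pickle.load(open("d.pkl","rb"))
w=cloud(d["top"])
print(delta([.513,.281,.22],np.deg2rad(105.9)))
p=w[185:245,295:375].reshape(-1,3); q=p[(p[:,2]>.09)]
r=np.deg2rad(76.1); e=np.array([np.cos(r),np.sin(r)]); n=np.array([-e[1],e[0]])
a=q[:,:2]@e; b=q[:,:2]@n
for t in np.arange(-.22,.02,.006):
    m=(a>t)&(a<t+.006)
    if m.sum()>3: print(round(t*1000),m.sum(),np.round([b[m].min()*1000,b[m].max()*1000,b[m].mean()*1000,q[m,2].max()*1000]))
E
```

```text
[-0.3326 -0.1432  0.0105 -0.0017 -0.0008 -0.7423]
-88 16 [-495. -467. -480.  118.]
-82 19 [-494. -468. -481.  117.]
-76 30 [-498. -463. -480.  122.]
-70 36 [-500. -463. -479.  120.]
-64 19 [-499. -466. -482.  126.]
-58 38 [-504. -459. -479.  129.]
-52 37 [-503. -459. -481.  127.]
-46 37 [-505. -459. -481.  129.]
-40 39 [-503. -458. -480.  126.]
-34 37 [-505. -459. -480.  126.]
-28 37 [-503. -459. -481.  130.]
-22 42 [-505. -459. -480.  127.]
-16 37 [-505. -460. -481.  128.]
-10 35 [-503. -459. -481.  121.]
-4 27 [-500. -464. -481.  120.]
2 31 [-499. -465. -482.  122.]
8 24 [-497. -469. -481.  118.]
14 22 [-496. -469. -482.  119.]
```

move_arm(deltas=[[-0.04, -0.017, 0.001, 0, 0, -0.09], [-0.08, -0.034, 0.003, 0, 0, -0.19], [-0.12, -0.052, 0.004, 0, 0, -0.28], [-0.16, -0.069, 0.005, 0, 0, -0.37], [-0.2, -0.086, 0.006, 0, 0, -0.46], [-0.24, -0.103, 0.008, 0, 0, -0.56], [-0.28, -0.12, 0.009, 0, 0, -0.65], [-0.333, -0.143, 0.01, 0, 0, -0.742], [-0.333, -0.143, 0.01, 0, 0, -0.742], [-0.333, -0.143, 0.01, 0, 0, -0.742], [-0.333, -0.143, 0.01, 0, 0, -0.742]], hand=0, grip_force=100)

```text
clock: 1.07
tcp_pos: [0.5144, 0.2801, 0.2208]
tcp_rot: [-0.136, 0.991, 0.0, -0.001]
wrist_force: [0.1, -0.1, -0.6]
gripper_width: 0.085
grip_force: 0.0
```

Run:
```python
from h import *
st=manip.state(); s=manip.snapshot("wrist"); save(s,"w1.png"); w=cloud(s,st)
print(st["tcp_pos"],np.nanmin(w[...,2]),s["fx"],s["hand_eye"])
p=w.reshape(-1,3); p=p[np.isfinite(p[:,2])]
p=p[(np.abs(p[:,0]-.513)<.08)&(np.abs(p[:,1]-.281)<.05)&(p[:,2]<.14)]
for lo,hi in((.03,.05),(.08,.13),(.092,.13)):
    q=p[(p[:,2]>lo)&(p[:,2]<hi)]; print(lo,len(q))
    if len(q)>5: r=cv2.minAreaRect(q[:,:2].astype(np.float32)*1000); print(r, q.mean(0), np.median(q[:,2]))
```

```text
[0.51443084 0.28006933 0.22080177] -0.7879610430330652 335.76546340863166 [[-5.34263781e-04 -9.62862031e-01 -2.69993377e-01  6.89237734e-02]
 [ 9.99999857e-01 -5.20008859e-04 -1.24324971e-04  1.24835091e-04]
 [-2.06911540e-05 -2.69993405e-01  9.62862171e-01 -1.42966164e-01]
 [ 0.00000000e+00  0.00000000e+00  0.00000000e+00  1.00000000e+00]]
0.03 2022
((530.0872192382812, 283.37457275390625), (136.0162811279297, 24.5595760345459), 15.591206550598145) [0.5235505  0.2816454  0.03963364] 0.03983560051034779
0.08 661
((547.5241088867188, 288.6324462890625), (96.21529388427734, 10.123054504394531), 15.914217948913574) [0.54479457 0.28788397 0.10037772] 0.10058120163915132
0.092 558
((547.5360717773438, 288.58294677734375), (96.20960998535156, 10.077518463134766), 15.854196548461914) [0.54280155 0.28730938 0.10290212] 0.10101829884259488
```

View pics/w1.png

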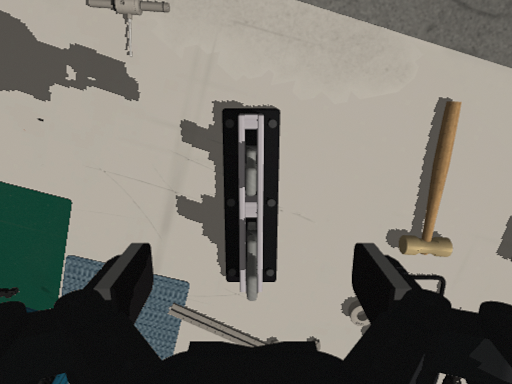

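The wrist view shows the stand centred, with the small clip's tab at about (251,175) and the large one near (252,255). Next I'll refine the small tab's position.

Run:
```python
from h import *
st=manip.state(); s=manip.snapshot("wrist"); w=cloud(s,st)
p=w.reshape(-1,3); p=p[np.isfinite(p[:,2])]
p=p[(np.abs(p[:,0]-.513)<.035)&(np.abs(p[:,1]-.281)<.03)&(p[:,2]<.14)]
for lo in(.07,.094):
    q=p[p[:,2]>lo]; print(len(q),cv2.minAreaRect(q[:,:2].astype(np.float32)*1000),q.mean(0),np.median(q[:,2]))
r=cv2.minAreaRect(q[:,:2].astype(np.float32)*1000); c=np.array(r[0])/1000
print(delta([*c,.064],np.deg2rad(105.9)),st["tcp_pos"])
```

```text
393 ((512.275390625, 278.7676086425781), (23.133432388305664, 9.769024848937988), 17.383668899536133) [0.51034583 0.27812841 0.09716375] 0.10030798752073249
309 ((512.43017578125, 278.2859191894531), (22.985883712768555, 9.124813079833984), 18.46004295349121) [0.51198443 0.27824419 0.10049249] 0.10073376975832354
[ 0.0014 -0.0034  0.1569  0.0006 -0.0011 -0.0006] [0.51362282 0.28113833 0.22084344]
```

move_arm(deltas=[[0.001, -0.003, 0.03, 0, 0, 0], [0.001, -0.003, 0.06, 0, 0, 0], [0.001, -0.003, 0.09, 0, 0, 0.01], [0.001, -0.003, 0.12, 0, 0, 0.01], [0.001, -0.003, 0.14, 0, 0, 0.01], [0.001, -0.003, 0.152, 0, 0, 0.01], [0.001, -0.003, 0.157, 0, 0, 0.01], [0.001, -0.003, 0.157, 0, 0, 0.01], [0.001, -0.003, 0.157, 0, 0, 0.01]])

```text
clock: 1.92
tcp_pos: [0.5142, 0.2795, 0.0653]
tcp_rot: [-0.134, 0.991, 0.0, 0.001]
wrist_force: [0.7, 0.3, 1.5]
gripper_width: 0.0857
grip_force: 0.0
```

move_arm(deltas=[[0, 0, 0, 0, 0, 0], [0, 0, 0, 0, 0, 0], [0, 0, 0, 0, 0, 0], [0, 0, 0, 0, 0, 0], [0, 0, 0, 0, 0, 0], [0, 0, 0, 0, 0, 0], [0, 0, 0, 0, 0, 0], [0, 0, 0, 0, 0, 0], [0, 0, 0, 0, 0, 0], [0, 0, 0, 0, 0, 0]], hand=255, grip_force=100)

```text
clock: 2.75
tcp_pos: [0.5138, 0.2785, 0.0646]
tcp_rot: [-0.133, 0.991, 0.0, 0.0]
wrist_force: [0.3, -0.7, 3.0]
gripper_width: 0.008
grip_force: 97.4
```

move_arm(deltas=[[0, 0, -0.015, 0, 0, 0], [0, 0, -0.04, 0, 0, 0], [0, 0, -0.075, 0, 0, 0], [0, 0, -0.11, 0, 0, 0], [0, 0, -0.14, 0, 0, 0], [0, 0, -0.16, 0, 0, 0], [0, 0, -0.16, 0, 0, 0]])

```text
clock: 3.33
tcp_pos: [0.5168, 0.2799, 0.2299]
tcp_rot: [-0.133, 0.991, 0.001, 0.005]
wrist_force: [0.9, 0.0, 0.0]
gripper_width: 0.0078
grip_force: 97.3
```

Run:
```python
from h import *
import pickle
print(manip.state()["wrist_force"],manip.state()["gripper_width"])
w=cloud(pickle.load(open("d.pkl","rb"))["top"])
r=np.deg2rad(76.1); e=np.array([np.cos(r),np.sin(r)]); n=np.array([-e[1],e[0]])
p=w[185:245,295:375].reshape(-1,3); q=p[(p[:,2]>.09)]
a=q[:,:2]@e; b=q[:,:2]@n
for t in np.arange(-.1,.1,.004):
    m=(a>t)&(a<t+.004)
    if m.sum()>1: print(round(t*1000),m.sum(),np.round([b[m].min()*1000,b[m].max()*1000,b[m].mean()*1000,np.percentile(q[m,2],90)*1000],1))
g=-.481*n+.02*e
print(g, delta([*(.02*e-.481*n),.225],r))
```

```text
[0.9117198  0.02318264 0.01978817] 0.007845074709218088
-88 7 [-492.6 -467.3 -478.9  113.7]
-84 16 [-495.2 -466.7 -480.9  113.5]
-80 12 [-492.7 -468.2 -480.5  114.4]
-76 17 [-497.8 -464.3 -480.3  118.9]
-72 22 [-500.1 -463.1 -480.   118. ]
-68 27 [-498.9 -462.9 -479.1  118.6]
-64 10 [-498.6 -466.3 -480.9  117.9]
-60 21 [-501.9 -460.  -480.1  123.2]
-56 26 [-503.9 -458.9 -479.9  123.1]
-52 25 [-503.4 -458.5 -480.3  124.7]
-48 26 [-505.3 -459.9 -481.8  123.9]
-44 23 [-503.9 -458.8 -479.6  125.5]
-40 28 [-503.  -458.4 -480.1  123.6]
-36 23 [-505.  -459.9 -479.9  124.2]
-32 25 [-503.4 -458.9 -478.9  124.1]
-28 24 [-502.9 -458.6 -481.6  125.3]
-24 25 [-505.2 -458.9 -479.7  124.3]
-20 30 [-504.3 -458.7 -479.8  125.7]
-16 22 [-502.1 -460.  -480.3  125.3]
-12 31 [-505.  -459.3 -481.4  122.1]
-8 19 [-498.9 -467.5 -481.   119.4]
-4 20 [-500.4 -463.5 -481.1  118.3]
0 18 [-499.6 -464.7 -480.9  118.7]
4 20 [-498.6 -464.6 -482.   118.9]
8 16 [-497.3 -468.7 -480.2  115.3]
12 16 [-496.6 -469.8 -483.3  113.4]
16 14 [-494.3 -468.9 -481.3  115.8]
20 15 [-497.3 -468.7 -480.9  116.4]
24 17 [-496.6 -470.1 -482.8  115.4]
28 13 [-494.7 -469.6 -481.5  116.2]
32 18 [-496.8 -468.4 -481.7  116.8]
36 15 [-496.4 -469.9 -482.3  116.4]
40 17 [-498.1 -469.3 -483.7  116.4]
44 11 [-494.4 -471.2 -481.5  112. ]
48 13 [-493.8 -473.1 -482.7  113.6]
52 10 [-492.1 -475.1 -483.7  109.6]
56 13 [-495.7 -470.8 -482.   115.3]
60 14 [-495.3 -469.6 -481.8  113.8]
64 18 [-498.9 -469.3 -483.4  115.4]
68 15 [-496.2 -470.7 -482.6  115.4]
72 15 [-495.8 -469.9 -482.   116.4]
[ 0.47171919 -0.09613536] [ 0.1428 -0.3508  0.0028  0.0042  0.0096  0.5099]
```

Run:
```python
from h import *
r=np.deg2rad(75.5); q=np.deg2rad(76.1); e=np.array([np.cos(q),np.sin(q)]); n=np.array([-e[1],e[0]])
g=.048*e-.532*n
print(g, delta([*g,.22],r))
```

```text
[ 0.52795211 -0.08120693] [ 0.0847 -0.3513  0.0084  0.0043  0.0096  0.5203]
```

move_arm(deltas=[[0.008, -0.035, 0.001, 0.004, 0.01, 0.05], [0.017, -0.07, 0.002, 0.004, 0.01, 0.1], [0.025, -0.105, 0.002, 0.004, 0.01, 0.16], [0.034, -0.14, 0.003, 0.004, 0.01, 0.21], [0.042, -0.175, 0.004, 0.004, 0.01, 0.26], [0.051, -0.21, 0.005, 0.004, 0.01, 0.31], [0.059, -0.245, 0.006, 0.004, 0.01, 0.36], [0.068, -0.28, 0.006, 0.004, 0.01, 0.42], [0.076, -0.315, 0.007, 0.004, 0.01, 0.47], [0.085, -0.351, 0.008, 0.004, 0.01, 0.52], [0.085, -0.351, 0.008, 0.004, 0.01, 0.52], [0.085, -0.351, 0.008, 0.004, 0.01, 0.52]])

```text
clock: 4.33
tcp_pos: [0.523, -0.0841, 0.2142]
tcp_rot: [0.128, 0.992, -0.002, -0.006]
wrist_force: [0.2, -0.2, -0.8]
gripper_width: 0.0082
grip_force: 97.9
```

move_arm(deltas=[[0, 0, 0, 0, 0, 0], [0, 0, 0, 0, 0, 0], [0, 0, 0, 0, 0, 0]])

```text
clock: 4.58
tcp_pos: [0.524, -0.0811, 0.2157]
tcp_rot: [0.125, 0.992, -0.002, -0.005]
wrist_force: [0.4, 1.1, -0.9]
gripper_width: 0.0077
grip_force: 97.9
```

Run:
```python
from h import *
import pickle
st=manip.state(); s=manip.snapshot("wrist"); save(s,"w2.png"); w=cloud(s,st); pickle.dump((st,s),open("w2.pkl","wb"))
print(st["tcp_pos"],st["tcp_rot"],st["gripper_width"],st["wrist_force"])
r=np.deg2rad(76.1); e=np.array([np.cos(r),np.sin(r)]); n=np.array([-e[1],e[0]])
p=w.reshape(-1,3); p=p[np.isfinite(p[:,2])]; q=p[(p[:,2]>.09)&(p[:,2]<.14)]
a=q[:,:2]@e; b=q[:,:2]@n; k=np.abs(b+.482)<.03; q=q[k];a=a[k];b=b[k]
for t in np.arange(-.03,.1,.003):
    m=(a>t)&(a<t+.003)
    if m.sum()>1: print(round(t*1000),m.sum(),np.round([b[m].min()*1000,b[m].max()*1000,b[m].mean()*1000,np.percentile(q[m,2],95)*1000],1))
```

```text
[ 0.52396167 -0.08112317  0.21565269] [ 0.1250257   0.99213699 -0.00240292 -0.00519575] 0.007691923685123117 [ 0.39180667  1.0542294  -0.85587041]
-30 274 [-505.4 -459.2 -481.   124.5]
-27 274 [-505.6 -459.2 -480.5  124.5]
-24 262 [-505.7 -459.2 -481.2  124.4]
-21 277 [-505.5 -459.2 -480.1  124.8]
-18 267 [-505.8 -459.3 -481.   124.4]
-15 297 [-505.6 -459.3 -480.9  124.3]
-12 428 [-504.9 -460.  -481.4  122.1]
-9 138 [-500.5 -465.  -480.1  119. ]
-6 214 [-502.1 -464.4 -481.7  119.5]
-3 210 [-501.9 -464.4 -481.6  119.6]
0 271 [-502.1 -464.4 -482.7  119.5]
3 187 [-496.9 -465.1 -480.   115.7]
6 158 [-496.8 -468.7 -482.   115.4]
9 163 [-496.8 -468.8 -482.   115.3]
12 162 [-496.8 -468.8 -481.9  115.3]
15 164 [-497.9 -468.9 -482.2  115.6]
18 161 [-498.  -468.9 -482.4  115.7]
21 163 [-498.  -468.9 -482.7  115.6]
24 164 [-498.  -468.9 -482.6  115.4]
27 166 [-498.  -468.9 -482.5  115.5]
30 171 [-498.1 -469.  -482.3  115.7]
33 162 [-498.1 -469.  -482.7  115.8]
36 160 [-498.1 -469.1 -482.7  115.6]
39 160 [-498.1 -469.1 -482.7  115.4]
42 120 [-494.4 -472.8 -483.   111.7]
45 122 [-494.5 -472.8 -483.1  111.8]
48 134 [-494.5 -472.9 -483.1  111.8]
51 137 [-496.9 -471.2 -483.   114.4]
54 159 [-498.3 -469.4 -482.9  115.5]
57 158 [-498.1 -469.4 -483.   115.7]
60 156 [-498.2 -469.9 -483.4  115.4]
63 157 [-498.2 -470.  -483.1  115.3]
66 167 [-498.1 -470.  -483.1  115.9]
69 162 [-498.2 -470.  -483.2  115.4]
72 12 [-492.  -471.4 -480.4  113.8]
```

View pics/w2.png

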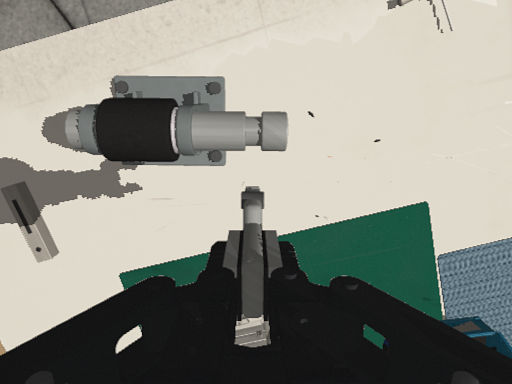

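The wrist view shows the axle at rows 110–150, with the groove at columns 246–260 and the end at column 287. The clip hangs in the fingers, with its leg end near (252,190). I'll fit the axle line, the groove and the clip's pose in the hand.

Run:
```python
from h import *
import pickle
st,s=pickle.load(open("w2.pkl","rb")); w=cloud(s,st)
r=np.deg2rad(76.1); e=np.array([np.cos(r),np.sin(r)]); n=np.array([-e[1],e[0]])
p=w.reshape(-1,3); p=p[np.isfinite(p[:,2])]; q=p[(p[:,2]>.104)&(p[:,2]<.14)]
a=q[:,:2]@e; b=q[:,:2]@n; k=np.abs(b+.482)<.03; q=q[k];a=a[k];b=b[k]
# axle crest: circle fit per slab  -> centre (b,z)
T=[];C=[]
for t in list(np.arange(.007,.038,.003))+list(np.arange(.057,.068,.003)):
    m=(a>t)&(a<t+.003); A=np.c_[b[m],q[m,2],np.ones(m.sum())]
    x=np.linalg.lstsq(A,b[m]**2+q[m,2]**2,rcond=None)[0]; c=x[:2]/2; T.append(t+.0015); C.append([*c,np.sqrt(x[2]+c@c)])
C=np.array(C); f=np.polyfit(T,C[:,0],1); print("line b=",f,"z",np.median(C[:,1]),"rad",np.median(C[:,2]),"heading",76.1+np.rad2deg(f[0]))
near=np.abs(b-np.polyval(f,a))<.005
for t in np.arange(.038,.075,.001):
    m=near&(a>t)&(a<t+.001)
    if m.sum(): print(round(t*1000),m.sum(),round(np.median(q[m,2])*1000,1),end="; ")
# clip in tool frame
M=R.from_quat(st["tcp_rot"]).as_matrix(); l=(p-st["tcp_pos"])@M
l=l[(l[:,2]>.005)&(l[:,2]<.07)&(np.abs(l[:,1])<.03)&(np.abs(l[:,0])<.05)]
print(len(l))
for z in np.arange(.005,.06,.005):
    m=(l[:,2]>z)&(l[:,2]<z+.005)
    if m.sum(): print(round(z*1000),m.sum(),np.round(np.r_[l[m].min(0)[:2],l[m].max(0)[:2]]*1000,1))
```

```text
line b= [-0.01790398 -0.48298974] z 0.10098757456987494 rad 0.01424090759086873 heading 75.07417765483399
38 20 115.0; 39 14 115.1; 40 28 114.6; 41 13 111.9; 42 28 110.9; 43 14 110.7; 44 14 110.9; 45 27 110.9; 46 14 111.1; 47 14 111.0; 48 28 110.8; 49 14 110.9; 50 27 110.9; 51 13 110.7; 52 14 110.6; 53 27 112.6; 54 14 114.7; 55 24 114.8; 56 18 114.4; 57 14 114.7; 58 28 114.8; 59 14 114.7; 60 17 114.9; 61 25 114.5; 62 14 114.6; 63 28 114.8; 64 14 114.7; 65 14 114.6; 66 28 114.5; 67 14 114.7; 68 24 115.3; 69 18 114.6; 70 16 114.8; 71 25 114.6; 72 1 113.2; 492
5 121 [ 9.9 -4.5 20.9  4.5]
10 158 [15.3 -5.6 23.   5.7]
15 141 [14.7 -5.7 23.3  5.7]
20 1 [22.4  5.3 22.4  5.3]
30 13 [18.9 -3.  19.3  3.6]
35 17 [18.5 -4.1 19.4  4.2]
45 33 [15.5 -4.4 17.5  4.5]
50 8 [16.5 -3.2 17.   2.7]
```

```bash
cat >> h.py <<'E'
q_=np.deg2rad(76.1); e_=np.array([np.cos(q_),np.sin(q_)]); n_=np.array([-e_[1],e_[0]]); YAW=np.deg2rad(75.07)
G=.0472*e_-.4850*n_
def rep(z):
    st=manip.state(); M=R.from_quat(st["tcp_rot"]).as_matrix(); print(np.round(st["tcp_pos"],4),"F",np.round(st["wrist_force"],1),"w",st["gripper_width"],"d",delta([*G,z],YAW,st))
E
python3 -c "
from h import *
print(G);rep(.2)"
```

```text
[ 0.48213626 -0.07069278]
[ 0.5242 -0.0812  0.2159] F [ 0.1 -0.3 -1. ] w 0.0075840648581645 d [ 0.0432 -0.0002  0.0163 -0.0062 -0.0091  0.01  ]
```

move_arm(deltas=[[0.015, 0, 0.004, -0.003, -0.005, 0.005], [0.03, 0, 0.01, -0.006, -0.009, 0.01], [0.043, 0, 0.016, -0.006, -0.009, 0.01], [0.043, 0, 0.016, -0.006, -0.009, 0.01], [0.043, 0, 0.016, -0.006, -0.009, 0.01], [0.043, 0, 0.016, -0.006, -0.009, 0.01]])

```text
clock: 5.13
tcp_pos: [0.4838, -0.0716, 0.2014]
tcp_rot: [0.13, 0.991, -0.0, 0.001]
wrist_force: [0.2, -0.0, -1.4]
gripper_width: 0.008
grip_force: 97.9
```

```bash
python3 -c "
from h import *
rep(.165)
st=manip.state(); s=manip.snapshot('wrist'); save(s,'w3.png')"
```

```text
[ 0.4838 -0.0716  0.2014] F [ 0.2 -0.  -1.4] w 0.007981319781259722 d [ 0.0019  0.0005  0.0364 -0.0003  0.0028 -0.0011]
```

View pics/w3.png

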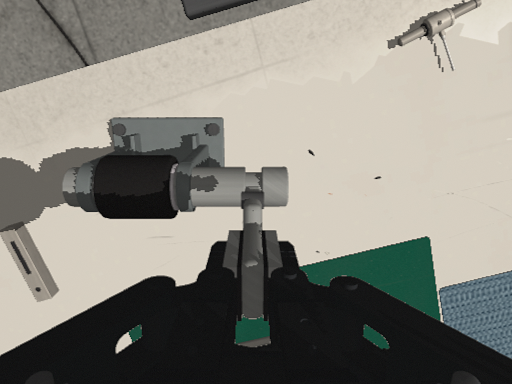

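The clip's leg end at (252,190) lines up with the groove at columns 245–260. I'll go down to just above first contact.

move_arm(deltas=[[0.002, 0.0005, 0.012, 0, 0.002, -0.001], [0.002, 0.0005, 0.024, 0, 0.002, -0.001], [0.002, 0.0005, 0.037, 0, 0.002, -0.001], [0.002, 0.0005, 0.037, 0, 0.002, -0.001], [0.002, 0.0005, 0.037, 0, 0.002, -0.001]])

```text
clock: 5.6
tcp_pos: [0.4801, -0.0707, 0.1625]
tcp_rot: [0.131, 0.991, 0.0, -0.002]
wrist_force: [0.4, -0.5, -1.6]
gripper_width: 0.0081
grip_force: 97.9
```

```bash
python3 -c "
from h import *
rep(.152)"
```

```text
[ 0.4801 -0.0707  0.1625] F [ 0.4 -0.5 -1.6] w 0.00812555715354764 d [-0.002   0.0006  0.0105 -0.0004 -0.004  -0.0013]
```

move_arm(deltas=[[-0.001, 0.0004, 0.004, 0, -0.002, -0.001], [-0.001, 0.0004, 0.008, 0, -0.002, -0.001], [-0.001, 0.0004, 0.011, 0, -0.002, -0.001], [-0.001, 0.0004, 0.011, 0, -0.002, -0.001], [-0.001, 0.0004, 0.011, 0, -0.002, -0.001]])

```text
clock: 6.02
tcp_pos: [0.4818, -0.0708, 0.1527]
tcp_rot: [0.13, 0.992, -0.0, 0.0]
wrist_force: [-0.0, -0.1, -2.4]
gripper_width: 0.0078
grip_force: 98.0
```

```bash
python3 -c "
from h import *
rep(.1336)"
```

```text
[ 0.4818 -0.0708  0.1527] F [-0.  -0.1 -2.4] w 0.007759375221213093 d [-0.0003  0.0002  0.0191 -0.0004  0.0006 -0.0003]
```

No contact at a bore height of 19 mm, so the clip is over the groove, not the 30 mm part. I'll push it down.

move_arm(deltas=[[0, 0, 0.003, 0, 0, 0], [0, 0, 0.006, 0, 0, 0], [0, 0, 0.009, 0, 0, 0], [0, 0, 0.012, 0, 0, 0], [0, 0, 0.015, 0, 0, 0], [0, 0, 0.018, 0, 0, 0], [0, 0, 0.0195, 0, 0, 0], [0, 0, 0.0195, 0, 0, 0], [0, 0, 0.0195, 0, 0, 0]])

```text
clock: 6.77
tcp_pos: [0.4817, -0.0707, 0.1333]
tcp_rot: [0.13, 0.992, -0.0, -0.0]
wrist_force: [-2.4, 0.5, 3.4]
gripper_width: 0.008
grip_force: 99.0
```

```bash
python3 -c "
from h import *
rep(.1336)"
```

```text
[ 0.4817 -0.0707  0.1333] F [-2.4  0.5  3.4] w 0.007989960810343665 d [-0.0004  0.0002 -0.0003 -0.0004 -0.0001 -0.0002]
```

move_arm(deltas=[[0, 0, 0.001, 0, 0, 0], [0, 0, 0.0015, 0, 0, 0], [0, 0, 0.0015, 0, 0, 0]])

```text
clock: 7.02
tcp_pos: [0.4818, -0.0707, 0.1332]
tcp_rot: [0.13, 0.992, -0.0, -0.0]
wrist_force: [-5.0, 0.9, 11.7]
gripper_width: 0.008
grip_force: 99.9
```

move_arm(deltas=[[0, 0, -0.002, 0, 0, 0], [0, 0, -0.003, 0, 0, 0], [0, 0, -0.003, 0, 0, 0]])

```text
clock: 7.27
tcp_pos: [0.4814, -0.0707, 0.1337]
tcp_rot: [0.13, 0.992, -0.0, 0.0]
wrist_force: [0.5, 0.4, -4.9]
gripper_width: 0.0075
grip_force: 97.4
```

The clip resists both the push and the pull at the home height, so it is seated. Now I'll let go and retreat.

move_arm(deltas=[[0, 0, 0, 0, 0, 0], [0, 0, 0, 0, 0, 0], [0, 0, 0, 0, 0, 0], [0, 0, 0, 0, 0, 0], [0, 0, 0, 0, 0, 0], [0, 0, 0, 0, 0, 0], [0, 0, 0, 0, 0, 0], [0, 0, 0, 0, 0, 0], [0, 0, 0, 0, 0, 0], [0, 0, 0, 0, 0, 0]], hand=0)

```text
clock: 8.1
tcp_pos: [0.4818, -0.0707, 0.1346]
tcp_rot: [0.13, 0.992, -0.0, 0.0]
wrist_force: [0.4, 0.3, 0.2]
gripper_width: 0.0856
grip_force: 0.0
```

move_arm(deltas=[[0, 0, -0.02, 0, 0, 0], [0, 0, -0.05, 0, 0, 0], [0, 0, -0.085, 0, 0, 0], [0, 0, -0.12, 0, 0, 0], [-0.02, 0, -0.14, 0, 0, 0], [-0.05, 0, -0.14, 0, 0, 0], [-0.05, 0, -0.14, 0, 0, 0], [-0.05, 0, -0.14, 0, 0, 0]])

```text
clock: 8.77
tcp_pos: [0.5307, -0.0838, 0.2747]
tcp_rot: [0.13, 0.992, -0.0, 0.0]
wrist_force: [-0.0, -0.3, -0.6]
gripper_width: 0.085
grip_force: 0.0
```

Run:
```python
from h import *
rep(.2)
st=manip.state(); s=manip.snapshot("wrist"); save(s,"w4.png"); w=cloud(s,st)
p=w.reshape(-1,3); p=p[np.isfinite(p[:,2])]; q=p[(p[:,2]>.155)&(p[:,2]<.19)&(np.hypot(*(p[:,:2]-G).T)<.03)]
print(len(q),np.median(q[:,2]))
q=q[q[:,2]>.163]; r=cv2.minAreaRect(q[:,:2].astype(np.float32)); print(r); c=np.array(r[0]); print("a,b",c@e_,c@n_,"expected .0472 -.4838, top .170")
```

```text
[ 0.5307 -0.0838  0.2747] F [-0.  -0.3 -0.6] w 0.08504412061196533 d [ 0.0504  0.0002  0.0747 -0.0004  0.0004 -0.0004]
432 0.1692662440666136
((0.48028984665870667, -0.07023166865110397), (0.008139646612107754, 0.022920221090316772), 74.72777557373047)
a,b 0.04720405139616134 -0.48309688636623505 expected .0472 -.4838, top .170
```

View pics/w4.png

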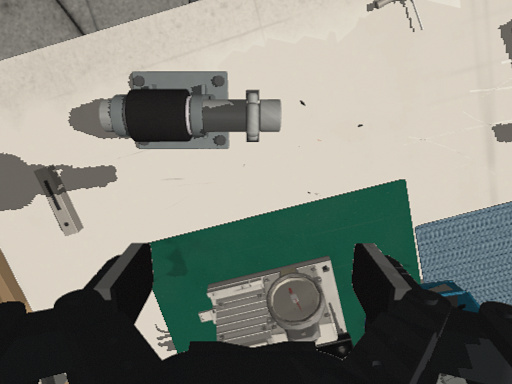

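The clip sits square in the groove at (253,115). Its top is at 0.169–0.170 m, which is the home height, and the gripper is clear of it.

```bash
python3 -c "
from workcell import manip
print(manip.job_done())"
```

```text
the job is handed in; nothing more can be done
None
```

I snapped the smaller clip home in the axle groove, let go and handed the job in at about 9 s; it measured within about 1 mm of its target and square, I never touched the larger clip or the bystanders, and no verdict came back.

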